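Raise the sprung panel clamp to the size marker and hold it

TASK

Take the panel clamp by its blue handle and, with the rod still fully down, turn it until the jaw arm points squarely at the white size post. Then pull the rod straight up against its spring until the jaw arm is level with the red size marker, and keep holding it there by the handle so that I can slip the panel in: finish while still holding, do not let go. Leave the red marker as set and do not disturb the jar, the paint tube or the panel.

Things in the scene. Friction and masses are not known exactly. Their poses are not given: they have to be found in the camera images.
- clamp: Panel clamp, fixed to the table: wooden base plate 100 x 200 x 20 mm with a round upright aluminium tube (26 mm thick, dark 34 mm collar, top 108 mm above the table) and a white square size post (12 mm thick, top 208 mm above the table, centre 115 mm from the tube's axis). Origin: on the tube's axis at table height. Its y axis points from the tube to the size post (seen from above, yaw 0 means the post lies to the robot's left); z is up.
- rod (a joint): Extension in m of the steel rod (14 mm thick) that telescopes straight up out of the tube and carries jaw arm and handle: 0 fully down, stop at 0.09. An inner spring pulls it down at once when let go: with the weight 6 to 7 N at the start of the pull, 11 to 13 N at 0.075.
- jaw (a joint): Turn in rad of the jaw arm with its handle about the tube's vertical axis, counter-clockwise from above: 0 = the arm points exactly at the size post; stops at -0.6 and 1.9; it starts at 0.6 to 1.3 and stays where left (friction about 0.03 N m). It can be turned at any extension. The jaw arm is a black bar with a yellow stripe and yellow tip, 18 mm wide, 10 mm thick, reaching 90 mm from the axis, its middle 118 mm above the table with the rod down.
- handle: Blue handle bar fixed above the jaw arm on a 10 mm steel neck; turns and rises with the arm. 56 mm long, in line with the jaw arm (the body's y axis points along the arm to its tip), 16 mm wide across (the flat sides to pinch), 32 mm tall. The origin is not on the bar: it lies on the tube's axis, 180 mm below the bar's middle (at table height with the rod down).
- handle_mid (a point): Middle of the blue handle bar, on the tube's axis, 180 mm above the table with the rod down; bar from 164 to 196 mm high, only the 10 mm neck below it down to the jaw arm (top at 123 mm).
- jaw_tip (a point): Middle of the yellow tip face of the jaw arm, 90 mm from the tube's axis, 118 mm above the table with the rod down.
- marker_tip (a point): Tip of the red size marker's pointer (10 mm thick, middle height), 98 mm from the tube's axis on the side of the size post; the jaw tip comes to 8 mm from it when facing it. The jaw arm is level with the marker when jaw_tip and marker_tip are equally high.
- marker (a joint): Height setting in m of the red marker (24 x 20 x 12 mm clip with a pointer towards the tube) on the size post, above the jaw arm's rest level: the rod extension needed equals this value, 0.04 to 0.075. To be left as it is.
- jar: Bystander: white jar with a lid, 52 mm in diameter, 85 mm tall, standing. Origin: centre of its underside.
- paint_tube: Bystander: yellow paint tube standing on its black cap, 34 x 52 mm, 135 mm tall. Origin: centre of its underside.
- panel: Bystander: small painted wooden panel lying flat, 60 x 150 x 8 mm. Origin: centre of its underside.
Not all that is in view belongs to the job. Of the things shaped like the clamp, the wooden one is meant.

How it is judged (in metres and radians):
On the way:
1. with the rod still down, the jaw arm faces the size post (within 0.15 rad) (value of joint jaw between -0.15 and 0.15 rad and value of joint rod below 0.012 m), for 0.2 s.
At the end, for the whole second after the job is handed in: The fingers hold the handle (more than 2 N) with the rod at rest, the jaw tip level with the red marker's pointer within 5 mm and the jaw arm facing the size post within 0.15 rad (about 9 degrees); none of the bystanders props the handle (value of joint jaw between -0.15 and 0.15 rad and z of jaw_tip in the frame of marker_tip between -0.005 and 0.005 m and velocity of joint rod between -0.02 and 0.02 m/s and contact force between the fingers and handle above 2 N and contact force between handle and jar below 0.3 N and contact force between handle and paint_tube below 0.3 N and contact force between handle and panel below 0.3 N); the arm keeps its last pose, push and grip.
It fails at once if the rod is pulled out by more than 20 mm while the jaw arm is over 0.3 rad off the size post (value of joint rod above 0.02 m and (value of joint jaw above 0.3 rad or value of joint jaw below -0.3 rad)).
It fails at once if the red marker is shifted by more than 6 mm (distance of marker_tip from where it was at the start of the episode above 0.006 m).
It fails at once if the jar, paint tube or panel is pushed by more than 30 mm, or the jar or tube knocked over (distance of any of jar, paint_tube, panel from where it was at the start of the episode above 0.03 m or angle between any of jar, paint_tube's own z axis and vertical above 0.6 rad).
It also fails if it takes over 35 s, if anything falls off the work surface, if the arm or the gripper's body presses on something with over 40 N, if the wrist force passes 120 N, or if a joint passes its speed limit or range.

ROBOT

A 6-joint arm with a two-finger parallel gripper is mounted at the origin on the work surface. World frame = base frame: x ahead of the robot, y to its left, z up, the work surface at z = 0. Lengths are in mm, angles in rad, forces in N, time in s.
With the tool pointing down it reaches from about 375 to 825 mm from the base axis. Payload 5.5 kg.
Tool frame: the origin (TCP) lies at the very end of the fingers, on their centre line; the grasp point (between the pads) lies 19 mm behind it; z points along the fingers, y is the line along which they close (so a half turn about z gives the same grasp; the last joint's range is limited). The gripper opens to 85 mm and grips with 20 to 120 N. Pads are 22 mm wide; open, the fingers measure 114 mm over their backs; the gripper's body (76 mm by 85 mm) begins 54 mm behind the grasp point. The pads swing forward as they close: fully open they stand 13 mm farther back than shut.
Start: joints at [-1.166, 0.314, -0.047, 1.21, 0, 1.571], TCP at [236.297, -551.505, 191.699] pointing down, gripper open.
Joint ranges: [-2.67, 2.67], [-0.69, 1.73], [-1.03, 1.25], [-2.08, 2.16], [-1.42, 1.45], [-3.14, 3.14]. Speed limits (rad/s): [2.39, 2.39, 3.01, 3.14, 3.14, 3.14].

INTERFACE

Orientations are given as a unit quaternion [x, y, z, w].
In Python, from plant import arm gives the robot as it stands.
- The arm moves only by the tool arm_command, never from a script. Its argument "moves" is a list of rows, each an object with "jaw": the finger opening in mm, from 0 to 85.4; "slide": the shift along the tool's x, y, z in mm, a list of three; "yaw": the turn about the tool's z in rad. A call has 1 to 10 rows; each row shifts and turns the commanded pose from where the row before left it, along the tool's axes as they then stand; what a row does not reach is not made up. A row lasts 1/12 s, in which the tool goes at most 41.7 mm and 7.16 degrees, less where a joint would pass 70% of its speed; a pose out of reach is approached as far as the arm can. A call is refused whole if a number of a shift passes 41.7 or a number of a turn 0.125, either way. A call with a gripper value outside its range is refused whole. The fingers move at their own pace and stop on an object; "newtons" is the grip in N (left out, the last holds). Time passes only in rows, so rows that do not move let the fingers close. It gives the time, the measured TCP pose, the force, the opening and the grip force at its end, in the units of the state.
- arm.get_state(): the state, without advancing time (a new reading comes with each control period).
- arm.grab_frame(name): name is "scene" or "top" or "wrist"; returns a dict with "pixels" (400x640x3 uint8, red, green, blue), "K" (3x3 intrinsics, pixels), "world_from_camera" (4x4, takes a point from camera to world coordinates). Camera axes: x right, y down, z forward; pixel columns grow to the right and rows downward; lengths in mm; the calibration is good to about 2 mm. The wrist camera is an equidistant fisheye: a pixel r from the principal point sees the ray r / f radians off the axis. A picture is of the moment at which its call begins. There is no depth.
- arm.job_done(): hands the job in; it is judged then, once.
Trained networks look in a picture, given as the dict that the camera call returned (one of the last four; its "shot" number tells which), for a name from the list of things; names that differ only in an ending like _2 or _b are one class to them, and where a whole thing is asked for, a point or a joint stands for the part that bears it (a point fixed in the world has none). Each returns a list of dicts, best first, with "score" (0 to 1); they miss things now and then, are a little off and sometimes report something else, mostly with a low value. They report only what shows in the picture. A call takes as long as a camera call. They do not tell look-alikes from the thing itself.
- arm.cut_out(picture, query): "region" (400x640 bool, what is visible of it) and "position" ([row, column] in pixels, amid what is visible of it).
The state is a dict: "time_s": time; "joint_positions": joint angles; "qvel": joint speeds; "joint_torque": joint torques, N m; "tcp_pos": TCP position; "tool_rot": TCP orientation; "wrist_force": force on the tool from outside, world axes, zero at the start; "wrist_torque": the same for the moment, N m; "grip_width": finger opening in mm; "grasp_force": force on a finger pad.
Only numpy, scipy, OpenCV 4.12 (cv2) and the standard library are available. Lean on these libraries where they do the work, as an engineer would, in place of code of your own. Each camera call takes 0.05 s, during which the arm holds its last target. There are 200 camera calls.

## Working session

There is one attempt and no reset: what is moved stays moved. The work goes in short steps, Python scripts to look and compute and a tool call to move; the robot and the scene stay as the last step left them, time stands still between calls to the robot, and variables do not carry over. Pictures are saved under pics/ and viewed, at most 10 in all, crops included, and the job is handed in when it is done.

Besides the shell and the picture viewer there is one more tool, called after "Call:" in YAML: its name, and indented under it one key for each argument. arm_command: Moves the arm, as the interface text tells. Its arguments: {"type":"object","properties":{"moves":{"type":"array"},"newtons":{"type":"number"}},"required":["moves"]}

```bash
mkdir -p pics; ls
cat > h.py <<'E'
import numpy as np, cv2
from plant import arm
def proj(f,P):
    M=np.linalg.inv(f["world_from_camera"]); p=M[:3,:3]@np.asarray(P,float)+M[:3,3]
    q=f["K"]@p; return q[:2]/q[2]
def ray(f,rc):
    T=np.array(f["world_from_camera"]); d=np.linalg.inv(f["K"])@[rc[1],rc[0],1]
    d=T[:3,:3]@d; return T[:3,3],d/np.linalg.norm(d)
def onz(f,rc,z):
    o,d=ray(f,rc); return o+d*(z-o[2])/d[2]
def tri(a,b):
    (o1,d1),(o2,d2)=a,b
    s=np.linalg.lstsq(np.c_[d1,-d2],o2-o1,rcond=None)[0]
    p,q=o1+s[0]*d1,o2+s[1]*d2
    return (p+q)/2,np.linalg.norm(p-q)
def save(n,im,s=1):
    cv2.imwrite("pics/"+n+".png",cv2.resize(im[:,:,::-1],None,fx=s,fy=s,interpolation=cv2.INTER_CUBIC))
E
python3 - <<'E'
from h import *
np.set_printoptions(precision=1,suppress=True)
F={}
for n in("scene","top"):
    f=arm.grab_frame(n);F[n]=f
    for q in("clamp","handle","jaw_tip","marker_tip","jar","paint_tube","panel"):
        print(n,q,[(round(r["score"],2),np.round(r["position"]).tolist(),int(r["region"].sum())) for r in arm.cut_out(f,q)[:4]])
    print(f["world_from_camera"])
save("both",cv2.resize(np.vstack([F["scene"]["pixels"],F["top"]["pixels"]]),(480,600),interpolation=cv2.INTER_AREA)) if 0 else None
save("scene",F["scene"]["pixels"]);save("top",F["top"]["pixels"])
print(arm.get_state()["time_s"])
E
```

```text
pics
scene clamp [(0.84, [170.0, 440.0], 2730), (0.82, [128.0, 273.0], 2241), (0.79, [289.0, 321.0], 4203), (0.67, [192.0, 346.0], 2755)]
scene handle [(0.56, [131.0, 436.0], 245), (0.54, [257.0, 307.0], 304), (0.51, [89.0, 258.0], 218), (0.47, [159.0, 340.0], 170)]
scene jaw_tip [(0.8, [94.0, 263.0], 471), (0.63, [134.0, 438.0], 513), (0.6, [165.0, 339.0], 414), (0.57, [266.0, 311.0], 686)]
scene marker_tip [(0.39, [154.0, 473.0], 58)]
scene jar [(0.71, [183.0, 278.0], 542)]
scene paint_tube [(0.59, [224.0, 292.0], 624)]
scene panel []
[[  -0.3    0.7   -0.6 1295.1]
 [   0.9    0.2   -0.2  216.5]
 [   0.    -0.6   -0.8 1015.7]
 [   0.     0.     0.     1. ]]
top clamp [(0.92, [279.0, 401.0], 2430), (0.87, [116.0, 296.0], 2414), (0.84, [281.0, 223.0], 2609), (0.69, [214.0, 301.0], 2423)]
top handle [(0.78, [286.0, 431.0], 202), (0.63, [290.0, 221.0], 155), (0.52, [91.0, 302.0], 196), (0.5, [211.0, 312.0], 110)]
top jaw_tip [(0.96, [287.0, 420.0], 438), (0.85, [100.0, 298.0], 470), (0.82, [219.0, 313.0], 259), (0.73, [293.0, 219.0], 340)]
top marker_tip []
top jar [(0.53, [198.0, 364.0], 290)]
top paint_tube [(0.73, [227.0, 271.0], 74), (0.53, [159.0, 338.0], 230)]
top panel [(0.67, [182.0, 268.0], 952)]
[[  -0.    -1.     0.   512. ]
 [  -1.     0.     0.   -17.5]
 [  -0.    -0.    -1.  1151. ]
 [   0.     0.     0.     1. ]]
0.8
```

View pics/scene.png

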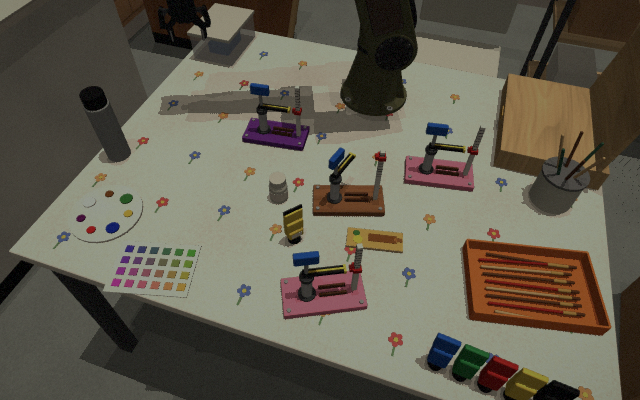

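View pics/top.png

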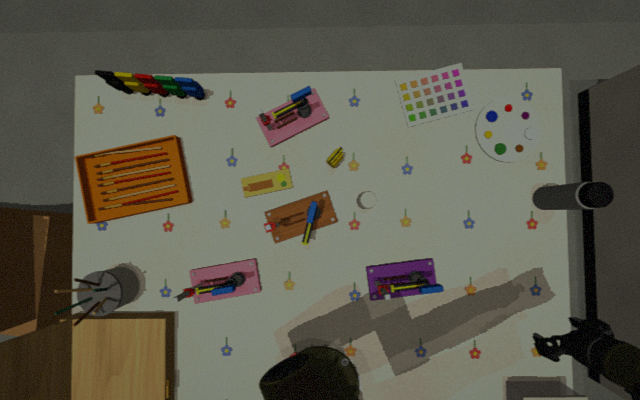

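Four look-alikes are in view. Scene pixels as (col,row): purple (273,128), pink (440,170), pink (321,289) and brown wood (346,192), which is top (301,214). Only the brown one is wooden, so I take it and confirm in a crop while measuring.

Run:
```python
from h import *
np.set_printoptions(precision=1,suppress=True)
F={n:arm.grab_frame(n) for n in("scene","top")}
near={"scene":(185,348),"top":(214,301)}
R={}
for n,f in F.items():
    for q in("clamp","handle","jaw_tip","marker_tip","marker"):
        L=[r for r in arm.cut_out(f,q) if np.hypot(*(np.array(r["position"])-near[n]))<45]
        if L:
            R[n,q]=L[0]; print(n,q,round(L[0]["score"],2),np.array(L[0]["position"]),L[0]["region"].sum())
def cen(n,q):
    m=R[n,q]["region"]; return np.argwhere(m).mean(0)
def blob(n,lo,hi,box):
    hsv=cv2.cvtColor(F[n]["pixels"],cv2.COLOR_RGB2HSV); m=cv2.inRange(hsv,np.array(lo),np.array(hi))
    r0,r1,c0,c1=box; k=np.zeros_like(m); k[r0:r1,c0:c1]=m[r0:r1,c0:c1]; return k>0
bs=blob("scene",(100,120,40),(125,255,255),(140,185,322,352)); bt=blob("top",(100,120,40),(125,255,255),(195,232,300,325))
for n,b in(("scene",bs),("top",bt)):
    p=np.argwhere(b); print("blue",n,len(p),p.mean(0))
cs,ct=[np.argwhere(b).mean(0) for b in(bs,bt)]
P,g=tri(ray(F["scene"],cs),ray(F["top"],ct)); print("handle",P,g)
p=np.argwhere(bt).astype(np.float32); c=np.array([onz(F["top"],q,196) for q in p])[:,:2]
print(cv2.minAreaRect(c.astype(np.float32)))
# red
for n,box in(("scene",(145,175,370,392)),("top",(215,240,258,285))):
    hsv=F[n]["pixels"].astype(int); m=(hsv[:,:,0]>90)&(hsv[:,:,1]<60); r0,r1,c0,c1=box
    p=np.argwhere(m); p=p[(p[:,0]>=r0)&(p[:,0]<r1)&(p[:,1]>=c0)&(p[:,1]<c1)]; print("red",n,len(p),p.mean(0) if len(p) else 0)
# base plate from top at z=20
f=F["top"]; hsv=cv2.cvtColor(f["pixels"],cv2.COLOR_RGB2HSV)
print("wood hsv",hsv[236,290],hsv[200,325])
if ("top","clamp") in R:
    p=np.argwhere(R["top","clamp"]["region"]); c=np.array([onz(f,q,20) for q in p])[:,:2].astype(np.float32); print("plate",cv2.minAreaRect(c))
a=cv2.resize(F["scene"]["pixels"][135:225,300:400],(400,360),interpolation=cv2.INTER_CUBIC)
b=cv2.resize(F["top"]["pixels"][175:265,255:355],(400,360),interpolation=cv2.INTER_CUBIC)
save("crop",np.clip(np.hstack([a,b]).astype(float)*1.6,0,255).astype(np.uint8))
```

```text
scene clamp 0.77 [194.7 344.6] 2992
scene handle 0.63 [161.1 336.5] 208
scene jaw_tip 0.9 [162.9 341.3] 437
scene marker 0.46 [158.8 380.7] 59
top clamp 0.7 [222.  311.4] 302
top jaw_tip 0.83 [221.6 310.6] 329
top marker_tip 0.51 [228.  269.8] 66
top marker 0.62 [224.3 269.8] 41
blue scene 186 [158.3 336. ]
blue top 139 [212.2 311.6]
handle [515.5  12.4 181.9] 0.489785951880031
((515.5708618164062, 12.479915618896484), (17.093982696533203, 53.643863677978516), 75.29576110839844)
red scene 26 [155.3 379.9]
red top 121 [226.1 273.9]
wood hsv [ 14 177 104] [ 13 179  91]
plate ((483.8724670410156, 23.545703887939453), (21.1698055267334, 130.32054138183594), 75.86941528320312)
```

View pics/crop.png

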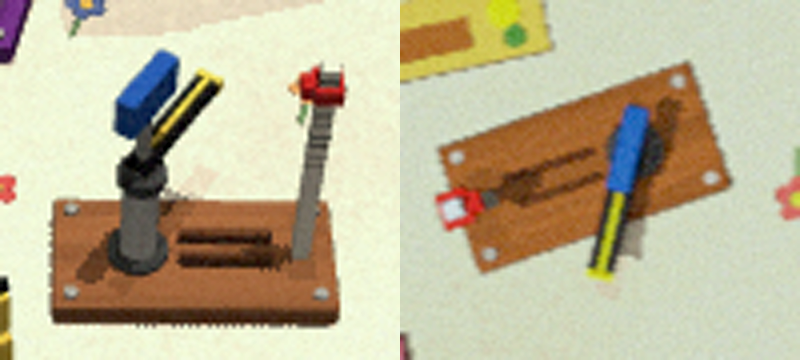

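The crop confirms the brown wooden clamp. The handle sits at about (515.5, 12.4, 182) mm, which fits the 180 mm given. The jaw arm points towards the robot, and the post with the red marker is to the left. Next I refine the plate yaw and marker height and read the tool axes.

Run:
```python
from h import *
from scipy.spatial.transform import Rotation as R
np.set_printoptions(precision=2,suppress=True)
F={n:arm.grab_frame(n) for n in("scene","top")}
f=F["top"]; hsv=cv2.cvtColor(f["pixels"],cv2.COLOR_RGB2HSV)
m=cv2.inRange(hsv,np.array([5,110,40]),np.array([20,255,255])); k=np.zeros_like(m); k[185:250,255:345]=m[185:250,255:345]
n,l,s,_=cv2.connectedComponentsWithStats(cv2.morphologyEx(k,cv2.MORPH_CLOSE,np.ones((3,3)))); i=1+s[1:,4].argmax()
c=np.array([onz(f,q,20) for q in np.argwhere(l==i)])[:,:2].astype(np.float32); print("plate",cv2.minAreaRect(c))
C={}
for n,box in(("scene",(145,175,370,392)),("top",(215,240,258,285))):
    h=cv2.cvtColor(F[n]["pixels"],cv2.COLOR_RGB2HSV); m=((h[:,:,0]<6)|(h[:,:,0]>172))&(h[:,:,1]>150)&(h[:,:,2]>50)
    r0,r1,c0,c1=box; k=np.zeros(m.shape,bool); k[r0:r1,c0:c1]=m[r0:r1,c0:c1]; p=np.argwhere(k)
    print("red",n,len(p),p.mean(0),p.min(0),p.max(0)); C[n]=(p.min(0)+p.max(0))/2
print("marker",tri(ray(F["scene"],C["scene"]),ray(F["top"],C["top"])))
A=np.array([515.5,12.4,0])
for yaw in(.32,.34,.36):
    u=np.array([-np.sin(yaw),np.cos(yaw),0])
    print(yaw,[(n,proj(F[n],A+115*u+[0,0,208])[::-1]) for n in F])
    for z in(158,178,193): print(z,[(n,proj(F[n],A+112*u+[0,0,z])[::-1]) for n in F])
s=arm.get_state(); print(s["time_s"],s["tcp_pos"],R.from_quat(s["tool_rot"]).as_matrix(),s["grip_width"],s["joint_positions"])
M=R.from_quat(s["tool_rot"]).as_matrix()
print("to target in tool", M.T@(np.array([515.5,12.4,270])-s["tcp_pos"]))
```

```text
plate ((503.48248291015625, 51.150169372558594), (97.61032104492188, 199.1284942626953), 18.405000686645508)
red scene 63 [156.87 379.62] [152 375] [160 385]
red top 48 [225.81 270.81] [222 264] [231 275]
marker (array([480.63, 118.65, 191.83]), np.float64(0.8063008401164392))
0.32 [('scene', array([151.42, 382.14])), ('top', array([227.22, 267.57]))]
158 [('scene', array([164.98, 378.73])), ('top', array([226.15, 271.46]))]
178 [('scene', array([159.66, 379.6 ])), ('top', array([226.41, 270.4 ]))]
193 [('scene', array([155.58, 380.27])), ('top', array([226.62, 269.57]))]
0.34 [('scene', array([150.78, 382.05])), ('top', array([228.09, 267.87]))]
158 [('scene', array([164.35, 378.65])), ('top', array([226.96, 271.75]))]
178 [('scene', array([159.03, 379.52])), ('top', array([227.24, 270.68]))]
193 [('scene', array([154.95, 380.19])), ('top', array([227.45, 269.86]))]
0.36 [('scene', array([150.13, 381.94])), ('top', array([228.96, 268.19]))]
158 [('scene', array([163.73, 378.55])), ('top', array([227.76, 272.05]))]
178 [('scene', array([158.41, 379.42])), ('top', array([228.06, 270.99]))]
193 [('scene', array([154.32, 380.08])), ('top', array([228.29, 270.17]))]
1.5 [ 236.29 -551.52  191.7 ] [[ 0.92  0.39 -0.  ]
 [ 0.39 -0.92 -0.  ]
 [-0.    0.   -1.  ]] 85.04969708850567 [-1.17  0.31 -0.05  1.21 -0.    1.57]
to target in tool [ 478.73 -408.39  -78.32]
```

Plate yaw is about 0.32 rad, the jaw about 0.99 rad and the marker about 188–192 mm high. First I lift and travel over to the clamp.

Call:
arm_command:
  moves:
    - {"slide":[0,0,-40],"yaw":0,"jaw":60}
    - {"slide":[0,0,-40],"yaw":0,"jaw":60}
    - {"slide":[24,-20.5,0],"yaw":0,"jaw":60}
    - {"slide":[24,-20.5,0],"yaw":0,"jaw":60}
    - {"slide":[24,-20.5,0],"yaw":0,"jaw":60}
    - {"slide":[24,-20.5,0],"yaw":0,"jaw":60}
    - {"slide":[24,-20.5,0],"yaw":0,"jaw":60}
    - {"slide":[24,-20.5,0],"yaw":0,"jaw":60}
    - {"slide":[24,-20.5,0],"yaw":0,"jaw":60}
    - {"slide":[24,-20.5,0],"yaw":0,"jaw":60}
  newtons: 60

```text
time_s: 2.33
tcp_pos: [348.6, -323.8, 271.9]
tool_rot: [0.98, 0.201, 0.0, 0.0]
wrist_force: [0.5, -0.6, -0.1]
grip_width: 60.1
grasp_force: 0.0
```

Call:
arm_command:
  moves:
    - {"slide":[24,-20.5,0],"yaw":0,"jaw":60}
    - {"slide":[24,-20.5,0],"yaw":0,"jaw":60}
    - {"slide":[24,-20.5,0],"yaw":0,"jaw":60}
    - {"slide":[24,-20.5,0],"yaw":0,"jaw":60}
    - {"slide":[24,-20.5,0],"yaw":0,"jaw":60}
    - {"slide":[24,-20.5,0],"yaw":0,"jaw":60}
    - {"slide":[24,-20.5,0],"yaw":0,"jaw":60}
    - {"slide":[24,-20.5,0],"yaw":0,"jaw":60}
    - {"slide":[24,-20.5,0],"yaw":0,"jaw":60}
    - {"slide":[24,-20.5,0],"yaw":0,"jaw":60}

```text
time_s: 3.17
tcp_pos: [488.6, -40.6, 271.9]
tool_rot: [0.98, 0.201, 0.0, 0.0]
wrist_force: [0.2, -0.6, 0.4]
grip_width: 59.7
grasp_force: 0.0
```

Call:
arm_command:
  moves:
    - {"slide":[22.7,-18.9,0],"yaw":0,"jaw":60}
    - {"slide":[24,-20,0],"yaw":-0.124,"jaw":60}
    - {"slide":[0,0,0],"yaw":-0.124,"jaw":60}
    - {"slide":[0,0,0],"yaw":-0.124,"jaw":60}
    - {"slide":[0,0,0],"yaw":-0.124,"jaw":60}
    - {"slide":[0,0,0],"yaw":-0.124,"jaw":60}
    - {"slide":[0,0,0],"yaw":-0.124,"jaw":60}
    - {"slide":[0,0,0],"yaw":-0.124,"jaw":60}
    - {"slide":[0,0,0],"yaw":-0.124,"jaw":60}
    - {"slide":[0,0,0],"yaw":-0.124,"jaw":60}

```text
time_s: 4.0
tcp_pos: [515.7, 12.0, 271.8]
tool_rot: [0.722, 0.691, 0.0, 0.0]
wrist_force: [-0.2, -0.7, 0.0]
grip_width: 60.2
grasp_force: 0.0
```

Call:
arm_command:
  moves:
    - {"slide":[0,0,0],"yaw":-0.124,"jaw":60}
    - {"slide":[0,0,0],"yaw":-0.124,"jaw":60}
    - {"slide":[0,0,0],"yaw":-0.124,"jaw":60}
    - {"slide":[0,0,0],"yaw":-0.124,"jaw":60}
    - {"slide":[0,0,0],"yaw":-0.124,"jaw":60}
    - {"slide":[0,0,0],"yaw":-0.124,"jaw":60}
    - {"slide":[0,0,0],"yaw":-0.124,"jaw":60}
    - {"slide":[0,0,0],"yaw":-0.124,"jaw":60}
    - {"slide":[0,0,0],"yaw":-0.124,"jaw":60}
    - {"slide":[0,0,0],"yaw":-0.124,"jaw":60}

```text
time_s: 4.83
tcp_pos: [515.7, 12.0, 271.8]
tool_rot: [0.186, 0.983, 0.0, 0.0]
wrist_force: [0.1, -0.2, -0.1]
grip_width: 60.2
grasp_force: 0.0
```

Run:
```python
from h import *
f=arm.grab_frame("wrist"); np.set_printoptions(precision=3,suppress=True)
print(f["K"],f["world_from_camera"])
K,T=f["K"],np.array(f["world_from_camera"])
h=cv2.cvtColor(f["pixels"],cv2.COLOR_RGB2HSV); m=((h[:,:,0]>100)&(h[:,:,0]<125)&(h[:,:,1]>120)&(h[:,:,2]>40)).astype(np.uint8)
def wray(rc):
    x,y=(rc[1]-K[0,2])/K[0,0],(rc[0]-K[1,2])/K[1,1]; r=np.hypot(x,y); d=np.array([np.sin(r)*x/r,np.sin(r)*y/r,np.cos(r)]); return T[:3,3],T[:3,:3]@d
n,l,s,c=cv2.connectedComponentsWithStats(m)
for i in 1+np.argsort(-s[1:,4])[:3]:
    pts=[]
    for q in np.argwhere(l==i):
        o,d=wray(q); pts.append((o+d*(196-o[2])/d[2])[:2])
    print(s[i],cv2.minAreaRect(np.array(pts,np.float32)))
save("w1",np.clip(f["pixels"].astype(float)*1.4,0,255).astype(np.uint8))
```

```text
[[309.707   0.    315.342]
 [  0.    309.707 199.577]
 [  0.      0.      1.   ]] [[  0.366   0.895   0.253 451.88 ]
 [  0.931  -0.352  -0.1    37.853]
 [  0.      0.272  -0.962 454.218]
 [  0.      0.      0.      1.   ]]
[ 304  158   24   66 1145] ((513.1116333007812, 14.642598152160645), (16.04408836364746, 58.505210876464844), 76.01811218261719)
[ 537  269   50   44 1120] ((757.6171264648438, 268.25360107421875), (142.2824249267578, 31.41585350036621), 37.144893646240234)
[ 14 118  38  35 747] ((325.7677917480469, -269.698486328125), (30.217660903930664, 81.9745864868164), 5.824357986450195)
```

View pics/w1.png

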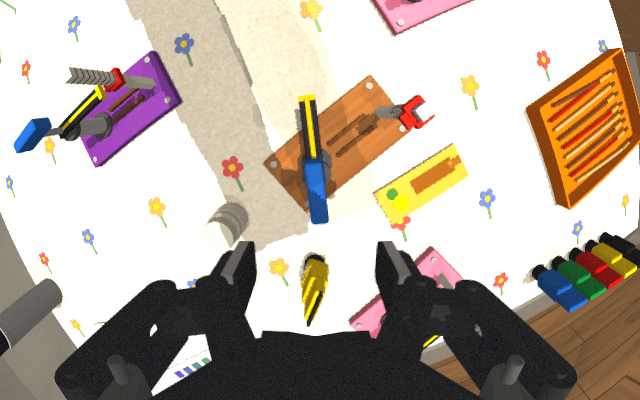

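The wrist view shows the blue handle at (315,190) (col,row), between the fingers, with the marker at (415,112). This puts the handle middle at (513, 15) and 76°, which agrees with the first estimate. I align, descend and close.

Call:
arm_command:
  moves:
    - {"slide":[1.5,1,0],"yaw":-0.124,"jaw":60}
    - {"slide":[0,0,20],"yaw":0,"jaw":60}
    - {"slide":[0,0,20],"yaw":0,"jaw":60}
    - {"slide":[0,0,20],"yaw":0,"jaw":60}
    - {"slide":[0,0,18],"yaw":0,"jaw":60}
    - {"slide":[0,0,12],"yaw":0,"jaw":60}
    - {"slide":[0,0,11],"yaw":0,"jaw":60}
    - {"slide":[0,0,9],"yaw":0,"jaw":60}
    - {"slide":[0,0,0],"yaw":0,"jaw":60}
    - {"slide":[0,0,0],"yaw":0,"jaw":30}

```text
time_s: 5.72
tcp_pos: [514.5, 13.5, 161.7]
tool_rot: [0.128, 0.992, -0.0, -0.0]
wrist_force: [-0.5, -0.6, -0.4]
grip_width: 49.2
grasp_force: 0.0
```

Call:
arm_command:
  moves:
    - {"slide":[0,0,0],"yaw":0,"jaw":20}
    - {"slide":[0,0,0],"yaw":0,"jaw":8}
    - {"slide":[0,0,0],"yaw":0,"jaw":8}
    - {"slide":[0,0,0],"yaw":0,"jaw":8}
    - {"slide":[0,0,0],"yaw":0,"jaw":8}
    - {"slide":[0,0,0],"yaw":0,"jaw":8}
    - {"slide":[0,0,0],"yaw":0,"jaw":8}
    - {"slide":[0,0,0],"yaw":0,"jaw":8}

```text
time_s: 6.38
tcp_pos: [514.7, 13.5, 161.7]
tool_rot: [0.128, 0.992, 0.0, 0.0]
wrist_force: [-0.0, 0.5, -0.7]
grip_width: 8.1
grasp_force: 0.0
```

The fingers closed to 8 mm with no force, so they missed the handle. I look again.

Run:
```python
from h import *
F={n:arm.grab_frame(n) for n in("scene","top","wrist")}
c=[cv2.resize(F["scene"]["pixels"][110:220,290:400],(390,390)),cv2.resize(F["wrist"]["pixels"][100:400,170:470],(390,390))]
save("c2",np.clip(np.hstack(c).astype(float)*1.6,0,255).astype(np.uint8))
print(arm.get_state()["wrist_torque"])
```

```text
[ 0.04408046 -0.02042481 -0.00274951]
```

View pics/c2.png

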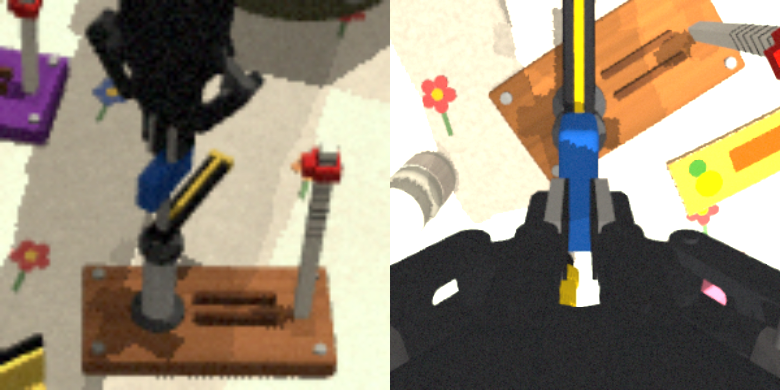

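Run:
```python
from h import *
np.set_printoptions(precision=3,suppress=True)
s=arm.get_state(); print(s["time_s"],s["tcp_pos"],s["grip_width"],s["grasp_force"],s["wrist_force"],s["joint_positions"])
F={n:arm.grab_frame(n) for n in("scene","wrist","top")}
def wproj(f,P):
    M=np.linalg.inv(f["world_from_camera"]); p=M[:3,:3]@np.asarray(P,float)+M[:3,3]
    r=np.hypot(p[0],p[1]); t=np.arctan2(r,p[2]); return np.array([f["K"][0,2]+f["K"][0,0]*t*p[0]/r,f["K"][1,2]+f["K"][1,1]*t*p[1]/r])
t=s["tcp_pos"]; g=t+np.array([0,0,19])
for n,f in F.items():
    pr=wproj if n=="wrist" else proj
    print(n,"tcp",pr(f,t),"grasp",pr(f,g),[pr(f,[514.5,13.3,z]) for z in(164,196)])
ims=[]
for n,(r,c,w) in {"scene":(158,336,22),"wrist":(240,315,60)}.items():
    f=F[n]; k=400/(2*w); im=cv2.resize(f["pixels"][r-w:r+w,c-w:c+w],(400,400),interpolation=cv2.INTER_CUBIC); im=np.clip(im.astype(float)*2,0,255).astype(np.uint8)
    pr=wproj if n=="wrist" else proj
    for P,col in((t,(255,0,0)),(g,(0,255,0))):
        u=pr(f,P); cv2.drawMarker(im,(int((u[0]-c+w+.5)*k),int((u[1]-r+w+.5)*k)),col,0,20,2)
    ims.append(im)
save("c3",np.hstack(ims))
```

```text
6.5333 [514.614  13.458 161.687] 8.317415462159365 0.0 [ 0.225 -0.315  1.194] [ 0.026  0.169 -0.302  1.1    0.     0.283]
scene tcp [336.305 163.537] grasp [336.6   158.458] [array([336.295, 162.881]), array([336.797, 154.226])]
wrist tcp [314.174 225.759] grasp [314.056 237.456] [array([313.868, 226.962]), array([313.596, 248.591])]
top tcp [311.514 212.524] grasp [311.281 212.507] [array([311.548, 212.566]), array([311.15 , 212.538])]
```

View pics/c3.png

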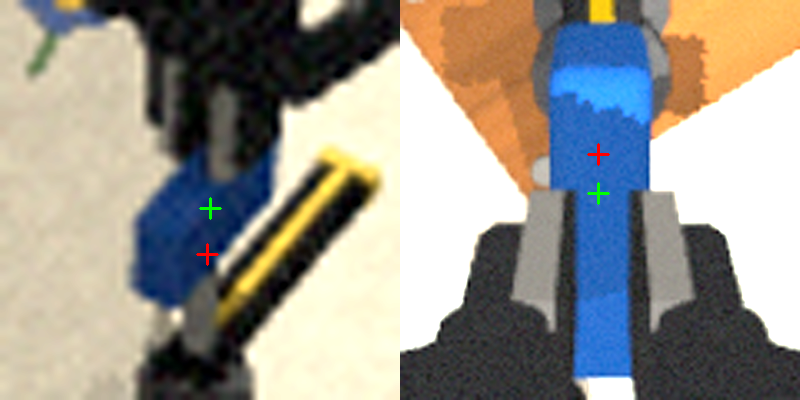

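The fingertips in both views (scene crop about (225,180), wrist crop row 190) sit on or above the handle's top, not around it. The wide wrist picture gives the same result: a 60 mm gap spans about 128 px, so the tips are only about 145 mm from the camera. The real tips are therefore roughly 40 mm behind the reported TCP. I open, go 28 mm lower while watching the force, and test.

Call:
arm_command:
  moves:
    - {"slide":[0,0,0],"yaw":0,"jaw":50}
    - {"slide":[0,0,0],"yaw":0,"jaw":50}
    - {"slide":[0,0,0],"yaw":0,"jaw":50}
    - {"slide":[0,0,7],"yaw":0,"jaw":50}
    - {"slide":[0,0,7],"yaw":0,"jaw":50}
    - {"slide":[0,0,7],"yaw":0,"jaw":50}
    - {"slide":[0,0,7],"yaw":0,"jaw":50}
    - {"slide":[0,0,0],"yaw":0,"jaw":50}

```text
time_s: 7.35
tcp_pos: [513.2, 13.4, 131.6]
tool_rot: [0.128, 0.992, -0.0, -0.002]
wrist_force: [0.0, 0.8, 0.3]
grip_width: 50.2
grasp_force: 0.0
```

Call:
arm_command:
  moves:
    - {"slide":[0,0,0],"yaw":0,"jaw":10}
    - {"slide":[0,0,0],"yaw":0,"jaw":10}
    - {"slide":[0,0,0],"yaw":0,"jaw":10}
    - {"slide":[0,0,0],"yaw":0,"jaw":10}
    - {"slide":[0,0,0],"yaw":0,"jaw":10}
    - {"slide":[0,0,0],"yaw":0,"jaw":10}
  newtons: 30

```text
time_s: 7.85
tcp_pos: [514.9, 13.3, 134.1]
tool_rot: [0.128, 0.992, -0.0, 0.0]
wrist_force: [0.2, -1.0, 1.5]
grip_width: 15.5
grasp_force: 32.9
```

Run:
```python
from h import *
F={n:arm.grab_frame(n) for n in("scene","wrist")}
ims=[]
for n,(r,c,w) in {"scene":(158,340,30),"wrist":(240,315,80)}.items():
    im=cv2.resize(F[n]["pixels"][r-w:r+w,c-w:c+w],(400,400),interpolation=cv2.INTER_CUBIC); ims.append(np.clip(im.astype(float)*2,0,255).astype(np.uint8))
save("c4",np.hstack(ims))
```

```text
(no output)
```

View pics/c4.png

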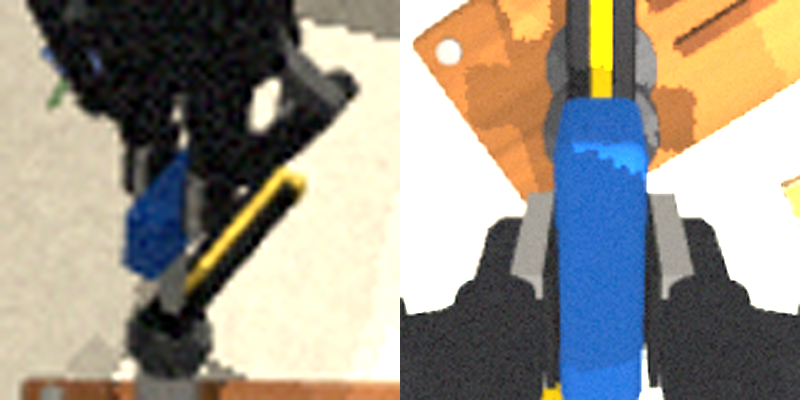

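Contact now: width 15.5 mm, 33 N, and the pads straddle the blue bar in both views. I firm up the grip and turn clockwise by 0.99 rad with the rod down.

Call:
arm_command:
  moves:
    - {"slide":[0,0,0],"yaw":0,"jaw":8}
    - {"slide":[0,0,0],"yaw":0,"jaw":8}
    - {"slide":[0,0,0],"yaw":0.08,"jaw":8}
    - {"slide":[0,0,0],"yaw":0.08,"jaw":8}
    - {"slide":[0,0,0],"yaw":0.08,"jaw":8}
    - {"slide":[0,0,0],"yaw":0.08,"jaw":8}
    - {"slide":[0,0,0],"yaw":0.08,"jaw":8}
  newtons: 60

```text
time_s: 8.53
tcp_pos: [515.1, 13.5, 134.1]
tool_rot: [0.324, 0.946, 0.0, 0.0]
wrist_force: [-0.8, -1.1, 5.0]
grip_width: 14.6
grasp_force: 62.9
```

Call:
arm_command:
  moves:
    - {"slide":[0,0,0],"yaw":0.1,"jaw":8}
    - {"slide":[0,0,0],"yaw":0.1,"jaw":8}
    - {"slide":[0,0,0],"yaw":0.1,"jaw":8}
    - {"slide":[0,0,0],"yaw":0.1,"jaw":8}
    - {"slide":[0,0,0],"yaw":0.1,"jaw":8}
    - {"slide":[0,0,0],"yaw":0.09,"jaw":8}
    - {"slide":[0,0,0],"yaw":0,"jaw":8}
    - {"slide":[0,0,0],"yaw":0,"jaw":8}
    - {"slide":[0,0,0],"yaw":0,"jaw":8}

```text
time_s: 9.28
tcp_pos: [515.3, 13.7, 134.1]
tool_rot: [0.583, 0.813, 0.001, 0.0]
wrist_force: [0.4, -0.7, 5.1]
grip_width: 14.9
grasp_force: 63.0
```

Run:
```python
from h import *
F={n:arm.grab_frame(n) for n in("scene","wrist")}
ims=[]
for n,(r,c,w) in {"scene":(168,360,40),"wrist":(160,315,150)}.items():
    im=cv2.resize(F[n]["pixels"][r-w:r+w,c-w:c+w],(400,400),interpolation=cv2.INTER_CUBIC); ims.append(np.clip(im.astype(float)*1.6,0,255).astype(np.uint8))
save("c5",np.hstack(ims))
s=arm.get_state(); print(s["tool_rot"],s["wrist_force"],s["wrist_torque"],s["grasp_force"])
```

```text
[5.82948044e-01 8.12509149e-01 5.47865114e-04 4.00985257e-04] [ 0.17595644 -0.28917546  5.59219762] [-0.0784901  -0.14748485  0.06996418] 63.00401329994202
```

View pics/c5.png

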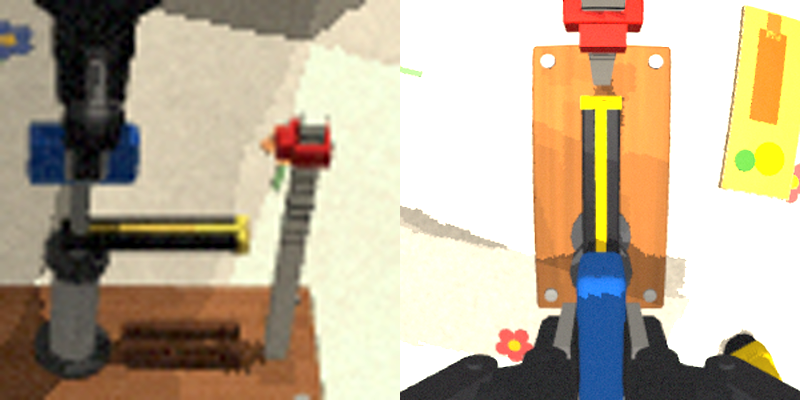

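The jaw arm now points squarely at the post (scene jaw tip about (369,175), marker pointer about (373,157)), and the rod is down. I work out the pointer height.

```bash
cat >> h.py <<'E'
def wproj(f,P):
    M=np.linalg.inv(f["world_from_camera"]); p=M[:3,:3]@np.asarray(P,float)+M[:3,3]
    r=np.hypot(p[0],p[1]); t=np.arctan2(r,p[2]); return np.array([f["K"][0,2]+f["K"][0,0]*t*p[0]/r,f["K"][1,2]+f["K"][1,1]*t*p[1]/r])
E
python3 - <<'E'
from h import *
np.set_printoptions(precision=1,suppress=True)
F={n:arm.grab_frame(n) for n in("scene","wrist")}
A=np.array([515,13.2,0]);y=.321;u=np.array([-np.sin(y),np.cos(y),0]);v=np.array([np.cos(y),np.sin(y),0])
for n,f in F.items():
    pr=proj if n=="scene" else wproj
    h=cv2.cvtColor(f["pixels"],cv2.COLOR_RGB2HSV)
    m=((h[:,:,0]<6)|(h[:,:,0]>172))&(h[:,:,1]>150)&(h[:,:,2]>50); o=pr(f,A+112*u+[0,0,185]).astype(int)
    p=np.argwhere(m); p=p[(abs(p-o[::-1])<[22,22] if n=="scene" else abs(p-o[::-1])<[60,60]).all(1)] if 1 else p
    print(n,"red n,mean(col,row),min,max",len(p),p.mean(0)[::-1],p.min(0)[::-1],p.max(0)[::-1])
    # wrist: pointer end row / clip spans
    for r in range(p[:,0].min(),p[:,0].max()+1):
        c=p[p[:,0]==r,1]; 
        if len(c): print((r,c.min(),c.max()),end=" ")
    print("\ntip pred",pr(f,A+90*u+[0,0,118]))
    for z in(175,180,185,190,195): print(z,"pointer tip",pr(f,A+98*u+[0,0,z]),"top edge",pr(f,A+98*u+[0,0,z+5]),"clip mean",pr(f,A+112*u+[0,0,z]),
      "clip box",*[np.array([pr(f,A+a*u+b*v+[0,0,z+e]) for a in(105,125) for b in(-12,12) for e in(-6,6)]).__getattribute__(k)(0) for k in("min","max")])
E
```

```text
scene red n,mean(col,row),min,max 61 [379.7 156.8] [375 152] [385 160]
(152, np.int64(378), np.int64(379)) (153, np.int64(376), np.int64(379)) (154, np.int64(375), np.int64(385)) (155, np.int64(375), np.int64(385)) (156, np.int64(375), np.int64(385)) (157, np.int64(376), np.int64(385)) (158, np.int64(375), np.int64(385)) (159, np.int64(376), np.int64(385)) (160, np.int64(379), np.int64(385)) 
tip pred [369.2 175.1]
175 pointer tip [374.4 160.3] top edge [374.6 159. ] clip mean [379.8 160.4] clip box [376.5 155.4] [385.6 165.4]
180 pointer tip [374.6 159. ] top edge [374.8 157.6] clip mean [380. 159.] clip box [376.7 154. ] [385.8 164.1]
185 pointer tip [374.8 157.6] top edge [375.  156.3] clip mean [380.3 157.7] clip box [376.9 152.7] [386.1 162.7]
190 pointer tip [375.  156.3] top edge [375.2 154.9] clip mean [380.5 156.3] clip box [377.1 151.3] [386.3 161.4]
195 pointer tip [375.2 154.9] top edge [375.4 153.5] clip mean [380.7 154.9] clip box [377.3 149.9] [386.6 160. ]
wrist red n,mean(col,row),min,max 1905 [316.8  25.6] [287   0] [347  49]
(0, np.int64(288), np.int64(346)) (1, np
[... 1593 characters left out ...]
) (47, np.int64(301), np.int64(333)) (48, np.int64(301), np.int64(332)) (49, np.int64(326), np.int64(326)) 
tip pred [314.4  82.8]
175 pointer tip [314.2  53.3] top edge [314.2  51.2] clip mean [314.4  24.5] clip box [286.6  -5.1] [342.   42.1]
180 pointer tip [314.2  51.2] top edge [314.2  48.8] clip mean [314.4  21.4] clip box [285.5  -9.2] [343.1  39.7]
185 pointer tip [314.2  48.8] top edge [314.2  46.3] clip mean [314.4  18.1] clip box [284.4 -13.6] [344.1  37.2]
190 pointer tip [314.2  46.3] top edge [314.1  43.6] clip mean [314.4  14.6] clip box [283.1 -18.2] [345.3  34.4]
195 pointer tip [314.1  43.6] top edge [314.1  40.7] clip mean [314.3  10.8] clip box [281.8 -23.2] [346.6  31.4]
```

The pointer height comes out at about 190 mm in both the scene (row 156.5) and wrist (edge row 48.5) views, so about 71 mm of extension is needed. I pull straight up.

Call:
arm_command:
  moves:
    - {"slide":[0,0,-3],"yaw":0,"jaw":8}
    - {"slide":[0,0,-6],"yaw":0,"jaw":8}
    - {"slide":[0,0,-8],"yaw":0,"jaw":8}
    - {"slide":[0,0,-8],"yaw":0,"jaw":8}
    - {"slide":[0,0,-8],"yaw":0,"jaw":8}
    - {"slide":[0,0,-8],"yaw":0,"jaw":8}
    - {"slide":[0,0,-8],"yaw":0,"jaw":8}
    - {"slide":[0,0,-8],"yaw":0,"jaw":8}
    - {"slide":[0,0,-8],"yaw":0,"jaw":8}
    - {"slide":[0,0,-5],"yaw":0,"jaw":8}
  newtons: 80

```text
time_s: 10.32
tcp_pos: [514.7, 13.6, 202.8]
tool_rot: [0.583, 0.812, -0.0, -0.001]
wrist_force: [5.6, 0.1, -12.2]
grip_width: 14.3
grasp_force: 79.5
```

Call:
arm_command:
  moves:
    - {"slide":[0,0,-1],"yaw":0,"jaw":8}
    - {"slide":[0,0,0],"yaw":0,"jaw":8}
    - {"slide":[0,0,0],"yaw":0,"jaw":8}
    - {"slide":[0,0,0],"yaw":0,"jaw":8}

```text
time_s: 10.65
tcp_pos: [514.7, 13.6, 203.3]
tool_rot: [0.583, 0.812, -0.0, -0.001]
wrist_force: [6.5, 0.2, -11.8]
grip_width: 14.4
grasp_force: 79.6
```

Run:
```python
from h import *
np.set_printoptions(precision=1,suppress=True)
F={n:arm.grab_frame(n) for n in("scene","wrist")}
s=arm.get_state(); print(s["time_s"],s["tcp_pos"],s["wrist_force"],s["grasp_force"])
A=np.array([515,13.2,0]);y=.321;u=np.array([-np.sin(y),np.cos(y),0])
for n,f in F.items():
    pr=proj if n=="scene" else wproj
    h=cv2.cvtColor(f["pixels"],cv2.COLOR_RGB2HSV).astype(int); o=pr(f,A+88*u+[0,0,190])
    for nm,m in(("yellow",(h[:,:,0]>22)&(h[:,:,0]<34)&(h[:,:,1]>130)&(h[:,:,2]>60)),("red",((h[:,:,0]<6)|(h[:,:,0]>172))&(h[:,:,1]>150)&(h[:,:,2]>50))):
        p=np.argwhere(m); d=25 if n=="scene" else 75; p=p[(abs(p-o[::-1])<d).all(1)]
        print(n,nm,len(p),p.min(0)[::-1],p.max(0)[::-1])
    print("pred tip z189",pr(f,A+90*u+[0,0,189]),"pointer 189",pr(f,A+98*u+[0,0,189]))
ims=[]
for n,(r,c,w) in {"scene":(160,365,30),"wrist":(80,315,80)}.items():
    im=cv2.resize(F[n]["pixels"][r-w:r+w,c-w:c+w],(400,400),interpolation=cv2.INTER_CUBIC); ims.append(np.clip(im.astype(float)*1.6,0,255).astype(np.uint8))
save("c6",np.hstack(ims))
```

```text
10.75 [514.6  13.6 203.3] [  5.6   0.8 -11.4] 79.63079452514648
scene yellow 48 [347 153] [371 160]
scene red 61 [375 152] [385 160]
pred tip z189 [371.8 156.5] pointer 189 [375.  156.5]
wrist yellow 949 [301  82] [331 160]
wrist red 954 [298  29] [336  71]
pred tip z189 [315.2  82.8] pointer 189 [315.3  70.4]
```

View pics/c6.png

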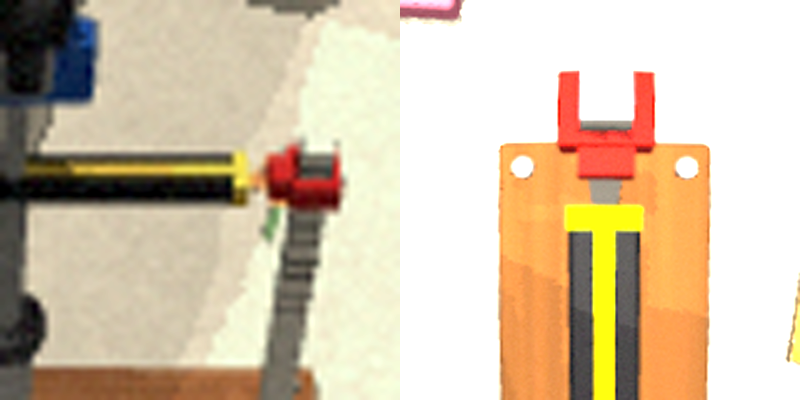

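Run:
```python
from h import *
np.set_printoptions(precision=1,suppress=True,linewidth=150)
fs=[arm.grab_frame("scene") for _ in range(4)]; f=fs[0]; w=arm.grab_frame("wrist")
I=np.mean([g["pixels"].astype(float) for g in fs],0)
print(arm.get_state()["time_s"],arm.get_state()["tcp_pos"])
print("tip  R-B cols366,370 / pointer R,G cols 372-379")
for r in range(149,165): print(r,I[r,364:380,0].astype(int),I[r,364:380,1].astype(int))
A=np.array([515,13.2,0]);y=.321;u=np.array([-np.sin(y),np.cos(y),0])
for z in(183,186,189,192): print(z,"tip top edge",wproj(w,A+90*u+[0,0,z+5])[1],"pointer bottom edge",wproj(w,A+98*u+[0,0,z-5])[1],"top",wproj(w,A+98*u+[0,0,z+5])[1],"clip front bottom",wproj(w,A+105*u+[0,0,z-6])[1])
h=w["pixels"].astype(int); print(h[64:90,315].tolist()); print("clip side",h[50:66,304].tolist())
```

```text
11.0 [514.7  13.6 203.3]
tip  R-B cols366,370 / pointer R,G cols 372-379
149 [134 136 135 132 133 132 132 133 133 133 144 145 145 146 147 152] [128 128 126 124 125 125 125 126 126 126 136 137 138 137 138 154]
150 [134 133 133 131 133 132 134 135 134 144 146 147 145 144 145 145] [126 125 125 124 124 125 126 126 127 136 138 139 138 136 136 137]
151 [132 132 130 130 131 132 132 132 142 143 143 146 145 143 140 125] [124 124 122 122 124 124 125 124 134 136 135 137 136 135 110 100]
152 [131 132 129 127 130 133 135 135 142 145 144 144 141 118 134 113] [122 125 121 119 121 125 127 128 134 136 136 136 134 106  46  38]
153 [ 55  54  53  54  55  65 149 151 148 145 144 136 134 131 132  68] [ 53  51  50  50  52  59 139 140 139 137 127  70  54  56  30  21]
154 [ 81  79  80  81  81  82 148 153 145 146 139 113 127 129 132  57] [ 75  72  75  76  77  76 139 142 136 138 114  38  26  28  29  12]
155 [149 148 148 148 147 148 151 152 145 144 102  91 128 129 126  76] [138 138 138 137 138 138 141 142 136 118  74  25  25  25  26  21]
156 [ 51  51  51  53  52  52 131 149 147 142 118  89 128 130 117  67] [ 47 
[... 1626 characters left out ...]
8277 clip front bottom 60.47112359853773
[[231, 59, 48], [230, 61, 51], [230, 59, 51], [230, 57, 47], [231, 60, 51], [192, 45, 38], [122, 30, 27], [95, 52, 46], [101, 87, 78], [107, 101, 91], [106, 100, 91], [107, 103, 93], [105, 100, 89], [106, 102, 91], [107, 101, 91], [105, 100, 92], [106, 102, 92], [127, 119, 85], [189, 178, 30], [228, 232, 10], [227, 231, 10], [226, 231, 10], [228, 231, 10], [227, 231, 10], [227, 231, 10], [228, 232, 10]]
clip side [[228, 52, 43], [226, 50, 38], [228, 54, 41], [230, 59, 45], [230, 53, 43], [230, 56, 45], [230, 58, 49], [211, 39, 30], [130, 23, 19], [86, 10, 10], [85, 20, 10], [145, 78, 39], [182, 111, 56], [189, 119, 58], [186, 114, 54], [180, 111, 56]]
```

Both views show the jaw tip level with the pointer to within about 1–2 mm: tip about 190.5 mm, pointer about 190 mm. The grip is steady at 80 N with the arm at rest and square to the post, so I hand in.

```bash
python3 -c "
from plant import arm
s=arm.get_state();print(s['time_s'],s['grasp_force'],s['tcp_pos']);print(arm.job_done())"
```

```text
11.0 79.63019371032715 [514.65310521  13.59826717 203.28048806]
the job is handed in; nothing more can be done
None
```

I handed the job in at 11.0 s, still holding the wooden clamp's handle at about 80 N, with the jaw arm square to the size post and level with the red marker to within about 1–2 mm by the last pictures; the hand-in gave no verdict back.

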